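Feed the wafer sheet home in the scoring press and clamp it

ROBOT

A 6-joint arm with a two-finger parallel gripper is mounted at the origin on the work surface. World frame = base frame: x ahead of the robot, y to its left, z up, the work surface at z = 0. Lengths are in m, angles in degrees, forces in N, time in s.
With the tool pointing down it reaches from about 0.375 to 0.9 m from the base axis. Payload 3.1 kg.
Tool frame: the origin (TCP) lies on the centre line of the jaws, within the pads' length; the fingertips stand 8 mm ahead of it and the grasp point (between the pads) lies 11 mm behind it; y points along the fingers, x is the direction in which the jaws open and shut, and the axes are right-handed (so a half turn about y gives the same grasp; the last joint's range is limited). The gripper opens to 87 mm and grips with 3 to 60 N. Pads are 19 mm wide; open, the fingers measure 117 mm over their backs; the gripper's body (75 mm by 190 mm) begins 51 mm behind the grasp point.
Start: joints at [60.59, 30.224, 82.088, -0, 67.689, -10.227], TCP at [0.205, 0.59, 0.231] pointing down, gripper open.
Joint ranges: [-176.69, 176.69], [-43.24, 126.21], [12.49, 139.97], [-82, 262], [0, 151.66], [-163.58, 163.58]. Speed limits (degrees/s): [159.86, 159.86, 180, 180, 180, 180].

INTERFACE

Orientations are given as a 3x3 rotation matrix whose columns are the frame's x, y, z axes.
In Python, from rig import read_state, imaging, job, spotter gives the robot as it stands.
- The arm moves only by the tool apply_moves, never from a script. Its argument "steps" is a list of rows, each an object of numbers: "x", "y", "z": the shift along the world's x, y, z in mm; "spin": the turn about the world's z in rad. In form: [{"x": .., "y": .., "z": .., "spin": ..}, ...]. A call has 1 to 12 rows; each row shifts and turns the pose as measured when the row begins; what a row does not reach is not made up. A row lasts 1/10 s, in which the tool goes at most 50 mm and 8.59 degrees, less where a joint would pass 70% of its speed; a pose out of reach is approached as far as the arm can. A call is refused whole if a number of a shift passes 50 or a number of a turn 0.15, either way. A call with a gripper value outside its range is refused whole. "grip" is the finger opening in mm, from 0 to 87, set as the call begins (left out, the last holds). The fingers move at their own pace and stop on an object; the grip force is fixed at half the most. Time passes only in rows, so rows that do not move let the fingers close. It gives the time, the measured TCP pose, the force and the opening at its end, in the units of the state.
- read_state(): the state, without advancing time (a new reading comes with each control period).
- imaging.capture(name): name is "scene" or "top"; returns the picture (400x640x3 uint8, red, green, blue); there is no depth.
- imaging.camera_params(name): a dict with "fov_y" (degrees; the focal length in pixels is half the picture's height over the tangent of half this angle, whatever the lens; pixels are square), "cx", "cy" (the principal point, pixels), "dist" ([k1, k2, p1, p2, k3] as OpenCV has them; the pictures are not rectified), "R" (3x3) and "t" (3): a world point X has camera coordinates R X + t. Camera axes: x right, y down, z forward; pixel columns grow to the right and rows downward; lengths in m; the calibration is good to about 2 mm. A picture is of the moment at which its call begins. camera_params takes no time and is no camera call.
- job.hand_in(): hands the job in, once; it reports no verdict.
Trained networks look in the newest picture that a camera, given by its name, has taken for a name from the list of things; names that differ only in an ending like _2 or _b are one class to them, and where a whole thing is asked for, a point or a joint stands for the part that bears it (a point fixed in the world has none). Each returns a list of dicts, best first, with "score" (0 to 1); they miss things now and then, are a little off and sometimes report something else, mostly with a low value. They report only what shows in the picture. A call takes as long as a camera call. They do not tell look-alikes from the thing itself.
- spotter.cut_out(name, camera): "mask" (400x640 bool, what is visible of it) and "rect" ([left, top, width, height] in pixels, round what is visible of it).
The state is a dict: "time_s": time; "joint_positions": joint angles; "qvel": joint speeds; "tau": joint torques, N m; "position": TCP position; "tcp_rot": TCP orientation; "force": force on the tool from outside, world axes, zero at the start; "moment": the same for the moment, N m; "opening": opening from 0.0 (shut) to 1.0 (fully open).
Only numpy, scipy, OpenCV 4.12 (cv2) and the standard library are available. Lean on these libraries where they do the work, as an engineer would, in place of code of your own. Each camera call takes 0.05 s, during which the arm holds its last target.

TASK

Push the filled wafer sheet along the feed board into the slot of the white scoring press, feeling for the sliding back stop hidden inside: its depth is different every time, and it first gives way stiffly for a few millimetres before it comes up solid, which is fully home. Then press the black clamp button down until it grips the sheet, and leave both like that. Be gentle, for the sheet must not be crushed, and do not disturb the other things lying about.

Things in the scene. Friction and masses are not known exactly. Their poses are not given: they have to be found in the camera images.
- press: hand scoring press, fixed; origin on the table top under the middle of the slot's mouth, x axis into the slot, y left, z up. Wooden feed board, top at z = 12 mm, from x = -230 to +130 mm, 360 mm wide. White hood from x = 0 to 130 mm, 174 mm wide, top at z = 52 mm. Steel lead-ins, top at z = 28 mm, flare from the slot's sides at the mouth to 178 mm apart at x = -55 mm
- slot_mouth (a point): middle of the floor of the slot's mouth, on top of the feed board, at the front of the hood. The slot is 134.5 mm wide and 18 mm high. The hidden back stop first meets the sheet's front edge 38 to 68 mm past this point (differs every time)
- sheet: wafer sheet with dark filling, 140 (x, along the feed) x 130 (y) x 14 mm (z), about 0.16 kg, loose and flat on the feed board in front of the slot; origin under its middle, x points roughly into the slot. When home, 64 to 94 mm of it still stand out of the mouth
- backstop (a joint): the hidden back stop: 0 as it stands, grows to 0.008 m (its solid end) as the sheet pushes it inwards; about 4 N move it and it stays where it is left
- clamp (a joint): the clamp's travel downwards: 0 raised, about 0.011 m when its rubber foot meets a sheet that lies under it, 0.014 m at the end of its travel if none does; about 4 N move it and it stays where it is left
- clamp_top (a point): middle of the top face of the clamp's black round button, 38 mm across, on the hood 22 mm behind the mouth; 98 mm above the table when raised
- strip_a: a bystander: wafer strip 110 x 30 x 12 mm lying on the press's feed board, left of the sheet's path; origin under its middle
- cutter: a bystander: small steel ring cutter, 48 mm across, 35 mm high, standing on the feed board right of the sheet's path
- strip_b: a bystander: wafer strip 150 x 30 x 12 mm on the table
- bowl: a bystander: steel bowl, 140 mm across, 65 mm high
- jar: a bystander: amber jar, 68 mm across, 100 mm high
- spatula: a bystander: spatula 260 mm long lying on the table
- cup: a bystander: white cup, 72 mm across, 75 mm high
Things that resemble listed ones, but are neither listed nor needed, are in the scene too. Of the things that look like the sheet, the middle-sized one is meant.

How it is judged:
By the outcome, as a careful person would: the job done as asked, in the order asked, and still so for the second after the job is handed in, with the robot touching nothing.
It also fails if it takes over 69 s, if anything falls off the work surface, if the arm or the gripper's body presses on something with over 40 N, if the wrist force passes 120 N, or if a joint passes its speed limit or range.

## Working session

There is one attempt and no reset: what is moved stays moved. The work goes in short steps, Python scripts to look and compute and a tool call to move; the robot and the scene stay as the last step left them, time stands still between calls to the robot, and variables do not carry over. Pictures are saved under pics/ and viewed, and the job is handed in when it is done.

Besides the shell and the picture viewer there is one more tool, called after "Request:" as name(argument=value, ...) on one line, values as JSON. apply_moves: Moves the arm, as the interface text tells. Its arguments: {"type":"object","properties":{"steps":{"type":"array"},"grip":{"type":"number"}},"required":["steps"]}

```bash
mkdir -p pics; ls; cat > h.py <<'E'
import numpy as np, cv2
from rig import read_state, imaging, job, spotter
def K(n):
    p=imaging.camera_params(n); f=200/np.tan(np.radians(p['fov_y'])/2)
    return np.array([[f,0,p['cx']],[0,f,p['cy']],[0,0,1]]),np.array(p['dist'],float),np.array(p['R']),np.array(p['t'])
def ray(n,px,z):
    k,d,R,t=K(n)
    u=cv2.undistortPoints(np.array(px,float).reshape(-1,1,2),k,d,None,None).reshape(-1,2)
    c=-R.T@t
    r=np.c_[u,np.ones(len(u))]@R
    return c+r*((z-c[2])/r[:,2])[:,None]
def proj(n,X):
    k,d,R,t=K(n)
    return cv2.projectPoints(np.array(X,float).reshape(-1,1,3),cv2.Rodrigues(R)[0],t,k,d)[0].reshape(-1,2)
def save(im,f): cv2.imwrite('pics/'+f,im[:,:,::-1])
E
python3 - <<'E'
from h import *
for n in('scene','top'):
    save(imaging.capture(n),n+'0.png'); p=imaging.camera_params(n); print(n,p['fov_y'],p['dist'],-np.array(p['R']).T@p['t'])
s=read_state();print(s['time_s'],s['position'],s['tcp_rot'],s['force'])
E
```

```text
pics
scene 54.49245287564844 [-0.0795986  0.         0.         0.         0.       ] [ 1.35664804 -0.37532899  0.82060672]
top 49.206843701138204 [-0.01167001  0.          0.          0.          0.        ] [ 0.29276113 -0.00933473  1.35191294]
0.1 [0.20498806 0.58973031 0.22966943] [[ 3.28516999e-01 -9.69989084e-04 -9.44497560e-01]
 [ 9.44496040e-01 -1.72985618e-03  3.28518247e-01]
 [-1.95250406e-03 -9.99998033e-01  3.47863688e-04]] [ 0.29310282 -0.25802582  0.12366211]
```

View pics/scene0.png

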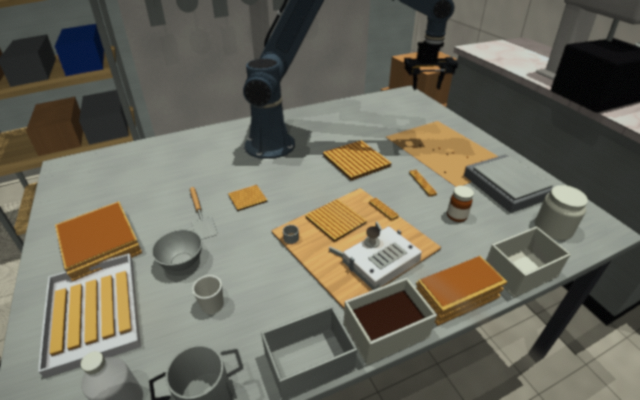

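View pics/top0.png

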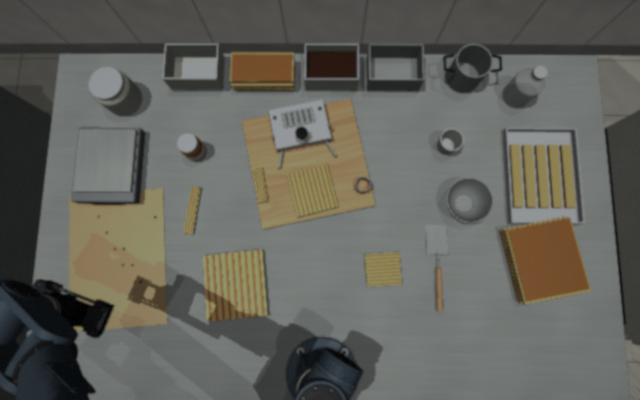

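Sheet candidates in the top picture are (312,190) on the board, a larger one at (236,285) and a small one at (383,268). The middle-sized one is the one on the board at (312,190). I'll measure it next.

```bash
python3 - <<'E'
from h import *
im=imaging.capture('top')
save(cv2.resize(im[85:240,225:395],None,fx=4.5,fy=3.8,interpolation=cv2.INTER_CUBIC)[:600] if 0 else cv2.resize(im[95:235,230:390],None,fx=4,fy=4,interpolation=cv2.INTER_CUBIC),'topc.png')
for n,z in(('sheet',.026),('press',0.012),('clamp_top',.098),('strip_a',.024),('cutter',.047)):
    for r in spotter.cut_out(n,'top')[:4]:
        m=r['mask']; c,_=cv2.findContours(m.astype(np.uint8),0,2); c=max(c,key=cv2.contourArea)
        w=ray('top',c.reshape(-1,2),z)[:,:2].astype(np.float32)
        print(n,round(r['score'],2),r['rect'],np.round(cv2.boxPoints(cv2.minAreaRect(w)),4).tolist(), cv2.minAreaRect(w))
print(read_state()['time_s'])
E
```

```text
sheet 0.92 [206.3, 245.9, 61.4, 75.2] [[0.1469999998807907, 0.34549999237060547], [0.16769999265670776, 0.16189999878406525], [0.3659999966621399, 0.1843000054359436], [0.3452000021934509, 0.367900013923645]] ((0.25645363330841064, 0.2648901045322418), (0.19950300455093384, 0.18479503691196442), 6.452144145965576)
sheet 0.88 [289.3, 162.6, 48.8, 57.7] [[0.460999995470047, 0.0828000009059906], [0.4952000081539154, -0.04580000042915344], [0.6363000273704529, -0.008299999870359898], [0.6021999716758728, 0.12020000070333481]] ((0.5486624836921692, 0.037247952073812485), (0.1459892988204956, 0.13299328088760376), 14.867347717285156)
sheet 0.88 [363.9, 252.3, 38.8, 33.9] [[0.2563999891281128, -0.1290999948978424], [0.26409998536109924, -0.23420000076293945], [0.3619000017642975, -0.22709999978542328], [0.35429999232292175, -0.12189999967813492]] ((0.309152215719223, -0.17807891964912415), (0.09814789891242981, 0.10542872548103333), 4.183016777038574)
sheet 0.62 [245.7, 101.7, 131.9, 126.3] [[0.4235999882221222, 0.19089999794960022], [0.5008999705314636, -0.16120000183582306], [0.8666999936
[... 1088 characters left out ...]
4741778374, 0.1489814668893814), 83.38414764404297)
cutter 0.56 [241.1, 100.8, 134.4, 128.1] [[0.4219000041484833, 0.18569999933242798], [0.4984999895095825, -0.15690000355243683], [0.8560000061988831, -0.07699999958276749], [0.7793999910354614, 0.2655999958515167]] ((0.6389629244804382, 0.0543370395898819), (0.36629772186279297, 0.3510511815547943), 12.606165885925293)
cutter 0.53 [352.5, 174.2, 19.3, 21.7] [[0.5286999940872192, -0.12999999523162842], [0.5810999870300293, -0.14710000157356262], [0.5942000150680542, -0.10700000077486038], [0.5418000221252441, -0.08990000188350677]] ((0.5614566802978516, -0.11849364638328552), (0.04221980273723602, 0.05509015917778015), 71.86892700195312)
0.4
```

View pics/topc.png

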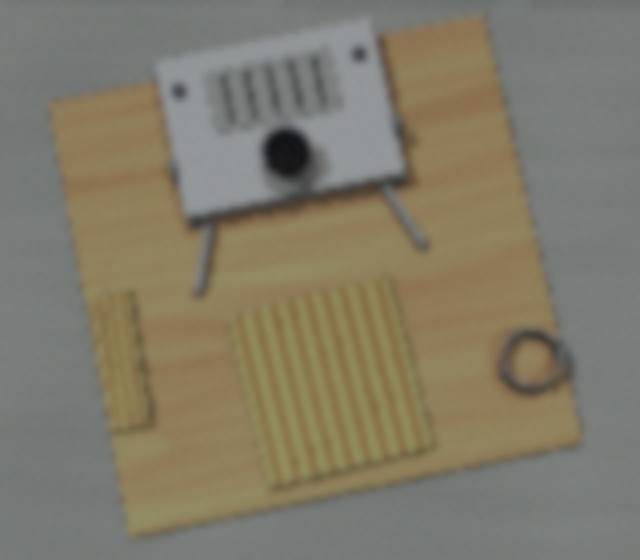

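```bash
cat > fit.py <<'E'
from h import *
from scipy.optimize import least_squares
def fit(obj,px,x0,n='top'):
    obj=np.array(obj,float);px=np.array(px,float)
    def P(p):
        c,s=np.cos(p[2]),np.sin(p[2]);R=np.array([[c,-s,0],[s,c,0],[0,0,1]])
        return proj(n,obj@R.T+[p[0],p[1],0])
    r=least_squares(lambda p:(P(p)-px).ravel(),x0)
    return r.x,np.round(P(r.x)-px,1).tolist()
E
python3 - <<'E'
from fit import *
C=lambda l:[(a/4+230-.375,b/4+95-.375) for a,b in l]
bo=C([(50,100),(487,13),(580,440),(132,537)])
obj=[(.13,.18,.012),(.13,-.18,.012),(-.23,-.18,.012),(-.23,.18,.012)]
pb,r=fit(obj,bo,[.64,.05,.22]);print(pb,r)
hd=C([(157,62),(372,18),(407,178),(190,216)])
oh=[(.13,.087,.052),(.13,-.087,.052),(0,-.087,.052),(0,.087,.052)]
print(fit(oh,hd,[.64,.05,.22]))
p,r=fit(obj+oh+[(.022,0,.098)],bo+hd+C([(287,152)]),[.64,.05,.22]);print('press',p,r)
sh=C([(233,315),(393,277),(434,445),(272,488)])
q,r=fit([(.07,.065,.026),(.07,-.065,.026),(-.07,-.065,.026),(-.07,.065,.026)],sh,[.55,.03,.2]);print('sheet',q,r)
c,s=np.cos(p[2]),np.sin(p[2]);d=q[:2]-p[:2]
print('rel mm',1e3*(c*d[0]+s*d[1]),1e3*(-s*d[0]+c*d[1]),np.degrees(q[2]-p[2]))
E
```

```text
[0.68969394 0.06440259 0.21446954] [[-0.3, -0.1], [-0.3, -0.3], [1.3, 0.5], [-0.7, -0.2]]
(array([0.68662166, 0.06381665, 0.21001492]), [[-0.0, -0.1], [0.6, 0.2], [0.2, -0.8], [-0.8, 0.7]])
press [0.68790764 0.06409484 0.21374576] [[-0.2, 0.4], [-0.1, 0.2], [1.3, 1.2], [-0.7, 0.3], [-0.3, -0.4], [0.4, -0.3], [0.1, -1.3], [-0.9, 0.4], [0.3, -0.7]]
sheet [0.54753241 0.03527394 0.24926647] [[-0.5, -0.2], [-0.0, -0.4], [0.6, 0.7], [-0.1, -0.1]]
rel mm -143.29428569450596 1.6116305106566031 2.0351869186779483
```

```bash
python3 - <<'E'
from h import *
im=imaging.capture('scene')
save(cv2.resize(im[185:305,270:445],None,fx=4.5,fy=4.5,interpolation=cv2.INTER_CUBIC),'scc.png')
E
```

```text
(no output)
```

View pics/scc.png

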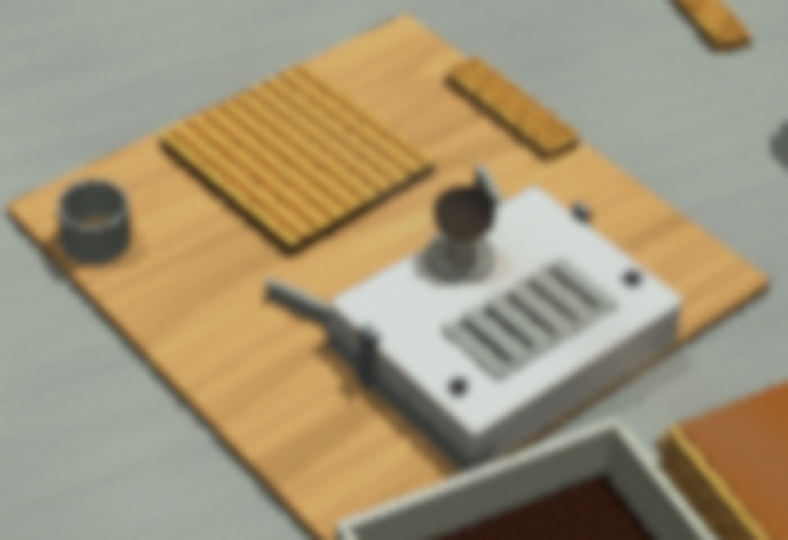

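```bash
python3 - <<'E'
from fit import *
C=lambda l:[(a/4.5+270-.39,b/4.5+185-.39) for a,b in l]
p,r=fit([(-.23,.18,.012),(-.23,-.18,.012),(.13,.18,.012),(0,.087,.052),(.13,.087,.052),(.13,-.087,.052),(0,-.087,.052),(.022,0,.098)],
 C([(405,12),(8,208),(768,285),(537,187),(680,300),(475,432),(333,300),(465,213)]),[.69,.06,.21],'scene');print(p,r)
q,r=fit([(-.07,.065,.026),(-.07,-.065,.026),(.07,-.065,.026),(.07,.065,.026)],C([(297,65),(160,142),(290,243),(435,167)]),[.55,.04,.25],'scene');print(q,r)
c,s=np.cos(p[2]),np.sin(p[2]);d=q[:2]-p[:2]
print('rel mm',1e3*(c*d[0]+s*d[1]),1e3*(-s*d[0]+c*d[1]),np.degrees(q[2]-p[2]))
s=read_state();print(s['time_s'],s['position'],s['force'])
E
```

```text
[0.68795195 0.06388337 0.21992507] [[0.2, 0.5], [-0.7, -0.6], [1.0, -0.9], [-0.5, -0.3], [1.2, 0.2], [-0.1, 1.0], [-1.1, 0.5], [0.1, -1.3]]
[0.54758728 0.03453117 0.26787102] [[0.5, 0.0], [-0.4, -0.6], [0.1, 1.2], [-0.2, -0.8]]
rel mm -143.3871835062935 1.976253950832247 2.7471006231048767
0.45 [0.20528531 0.59025202 0.23045834] [-0.05385837 -0.77363748  0.06952783]
```

Request:
apply_moves(steps=[{"x": 18, "y": -43, "z": 0, "spin": 0.14}, {"x": 18, "y": -43, "z": 0, "spin": 0.14}, {"x": 18, "y": -43, "z": 0, "spin": 0.14}, {"x": 18, "y": -43, "z": 0, "spin": 0.1}, {"x": 18, "y": -43, "z": 0, "spin": 0}, {"x": 18, "y": -43, "z": 0, "spin": 0}, {"x": 18, "y": -43, "z": 0, "spin": 0}, {"x": 18, "y": -43, "z": 0, "spin": 0}, {"x": 18, "y": -43, "z": 0, "spin": 0}, {"x": 18, "y": -43, "z": 0, "spin": 0}, {"x": 18, "y": -43, "z": 0, "spin": 0}, {"x": 18, "y": -43, "z": 0, "spin": 0}], grip=87)

```text
time_s: 1.65
position: [0.4259, 0.0633, 0.2335]
tcp_rot: [[-0.214, 0.011, -0.977], [0.977, 0.009, -0.214], [0.007, -1.0, -0.013]]
force: [1.8, 0.3, -0.4]
opening: 0.995
```

Request:
apply_moves(steps=[{"x": 11, "y": -25, "z": -30, "spin": 0}, {"x": 11, "y": -25, "z": -35, "spin": 0}, {"x": 0, "y": 0, "z": -40, "spin": 0}, {"x": 0, "y": 0, "z": -40, "spin": 0}, {"x": 0, "y": 0, "z": 0, "spin": 0}])

```text
time_s: 2.15
position: [0.4582, 0.0021, 0.0874]
tcp_rot: [[-0.203, 0.03, -0.979], [0.979, 0.004, -0.202], [-0.002, -1.0, -0.03]]
force: [-0.5, -0.5, 0.9]
opening: 0.998
```

```bash
cat >> fit.py <<'E'
P=np.array([.688,.064]);A=.2165
def rel(s=None):
    s=s or read_state(); c,sn=np.cos(A),np.sin(A)
    d=np.array(s['position'][:2])-P; f=np.array(s['force']); R=np.array(s['tcp_rot'])
    print('t',round(s['time_s'],2),'rel mm',np.round([1e3*(c*d[0]+sn*d[1]),1e3*(-sn*d[0]+c*d[1]),1e3*s['position'][2]],1),'F along,lat,z',np.round([c*f[0]+sn*f[1],-sn*f[0]+c*f[1],f[2]],2),'yaw err deg',round(np.degrees(np.arctan2(-R[0,0],R[1,0])-A),2))
E
python3 -c "
from fit import *
rel()"
```

```text
t 2.15 rel mm [-237.7  -11.1   87.4] F along,lat,z [-0.64 -0.41  0.85] yaw err deg -0.72
```

Request:
apply_moves(steps=[{"x": -11, "y": 11, "z": -20, "spin": 0.012}, {"x": 0, "y": 0, "z": -15, "spin": 0}, {"x": 0, "y": 0, "z": 0, "spin": 0}, {"x": 0, "y": 0, "z": 0, "spin": 0}])

```text
time_s: 2.55
position: [0.4505, 0.0131, 0.056]
tcp_rot: [[-0.215, 0.037, -0.976], [0.977, 0.003, -0.215], [-0.005, -0.999, -0.036]]
force: [0.2, 0.2, 0.4]
opening: 0.998
```

```bash
python3 -c "
from fit import *
rel()"
```

```text
t 2.55 rel mm [-242.9    1.3   56. ] F along,lat,z [0.21 0.12 0.4 ] yaw err deg 0.03
```

Request:
apply_moves(steps=[{"x": -4, "y": 0, "z": -15, "spin": 0}, {"x": 0, "y": 0, "z": -14, "spin": 0}, {"x": 0, "y": 0, "z": 0, "spin": 0}, {"x": 0, "y": 0, "z": 0, "spin": 0}])

```text
time_s: 2.95
position: [0.4525, 0.0124, 0.0338]
tcp_rot: [[-0.217, 0.052, -0.975], [0.976, -0.0, -0.217], [-0.012, -0.999, -0.051]]
force: [-0.4, 0.7, 0.1]
opening: 1.0
```

```bash
python3 - <<'E'
from fit import *
rel()
im=imaging.capture('top');save(cv2.resize(im[95:235,230:390],None,fx=4,fy=4,interpolation=cv2.INTER_CUBIC),'t1.png')
im=imaging.capture('scene');save(cv2.resize(im[165:285,250:425],None,fx=4.5,fy=4.5,interpolation=cv2.INTER_CUBIC),'s1.png')
E
```

```text
t 2.95 rel mm [-2.411e+02  2.000e-01  3.380e+01] F along,lat,z [-0.27  0.82  0.09] yaw err deg 0.11
```

View pics/s1.png

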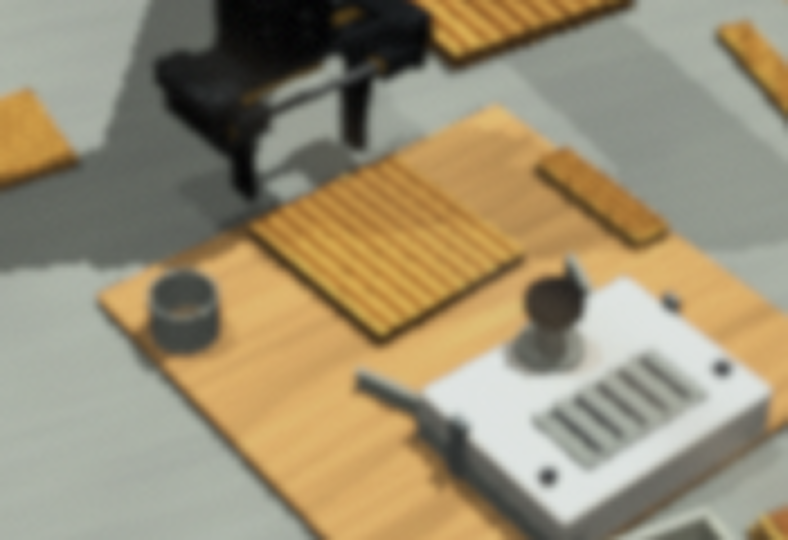

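View pics/t1.png

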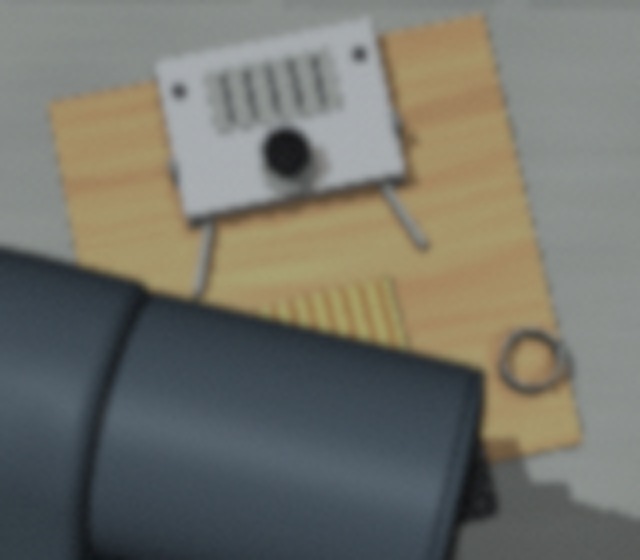

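The scene view shows the open fingers at crop (247,190) and (357,145), right behind the sheet's rear edge and symmetric about it. Next I lower to sheet height.

Request:
apply_moves(steps=[{"x": -2, "y": 1.5, "z": -6, "spin": 0}, {"x": -1, "y": 0, "z": -4, "spin": 0}, {"x": 0, "y": 0, "z": 0, "spin": 0}])

```text
time_s: 3.35
position: [0.4503, 0.0138, 0.0247]
tcp_rot: [[-0.217, 0.056, -0.975], [0.976, -0.001, -0.217], [-0.013, -0.998, -0.054]]
force: [0.3, 0.1, 0.5]
opening: 1.0
```

```bash
python3 - <<'E'
from fit import *
rel();print(read_state()['tcp_rot'])
E
```

```text
t 3.35 rel mm [-242.9    2.    24.7] F along,lat,z [0.33 0.08 0.48] yaw err deg 0.11
[[-0.21665868  0.05580561 -0.97465109]
 [ 0.97615675 -0.00122254 -0.21706338]
 [-0.01330491 -0.9984409  -0.05421015]]
```

Request:
apply_moves(steps=[{"x": 3.9, "y": 0.86, "z": 0, "spin": 0}, {"x": 3.9, "y": 0.86, "z": 0, "spin": 0}, {"x": 3.9, "y": 0.86, "z": 0, "spin": 0}, {"x": 2, "y": 0.43, "z": 0, "spin": 0}, {"x": 2, "y": 0.43, "z": 0, "spin": 0}, {"x": 2, "y": 0.43, "z": 0, "spin": 0}])

```text
time_s: 3.95
position: [0.4686, 0.0183, 0.0243]
tcp_rot: [[-0.217, 0.053, -0.975], [0.976, -0.001, -0.218], [-0.012, -0.999, -0.052]]
force: [-0.9, 0.5, 1.0]
opening: 0.994
```

```bash
python3 - <<'E'
from fit import *
rel()
im=imaging.capture('scene');save(cv2.resize(im[165:285,250:425],None,fx=4.5,fy=4.5,interpolation=cv2.INTER_CUBIC),'s2.png')
E
```

```text
t 3.95 rel mm [-224.1    2.5   24.3] F along,lat,z [-0.78  0.71  1.01] yaw err deg 0.14
```

View pics/s2.png

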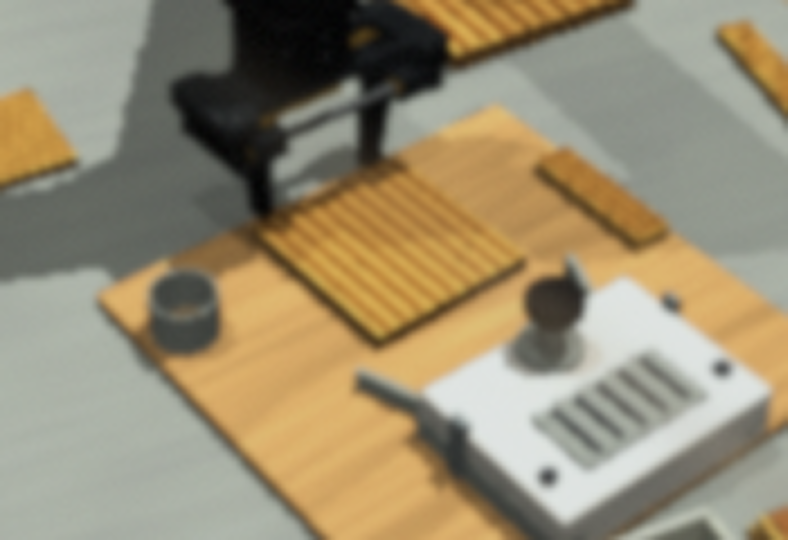

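Request:
apply_moves(steps=[{"x": 2, "y": 0.43, "z": 0, "spin": 0}, {"x": 2, "y": 0.43, "z": 0, "spin": 0}, {"x": 3.0, "y": 0.65, "z": 0, "spin": 0}, {"x": 3.0, "y": 0.65, "z": 0, "spin": 0}, {"x": 3.0, "y": 0.65, "z": 0, "spin": 0}, {"x": 3.0, "y": 0.65, "z": 0, "spin": 0}, {"x": 3.0, "y": 0.65, "z": 0, "spin": 0}, {"x": 3.0, "y": 0.65, "z": 0, "spin": 0}, {"x": 0, "y": 0, "z": 0, "spin": 0}])

```text
time_s: 4.9
position: [0.4928, 0.0234, 0.0243]
tcp_rot: [[-0.217, 0.053, -0.975], [0.976, -0.001, -0.217], [-0.012, -0.999, -0.052]]
force: [0.6, -0.2, 0.3]
opening: 1.004
```

```bash
python3 - <<'E'
from fit import *
rel()
im=imaging.capture('scene');save(cv2.resize(im[175:295,260:435],None,fx=4.5,fy=4.5,interpolation=cv2.INTER_CUBIC),'s3.png')
im=imaging.capture('top');save(cv2.resize(im[95:235,230:390],None,fx=4,fy=4,interpolation=cv2.INTER_CUBIC),'t3.png')
E
```

```text
t 4.9 rel mm [-199.3    2.3   24.3] F along,lat,z [ 0.52 -0.33  0.27] yaw err deg 0.12
```

View pics/s3.png

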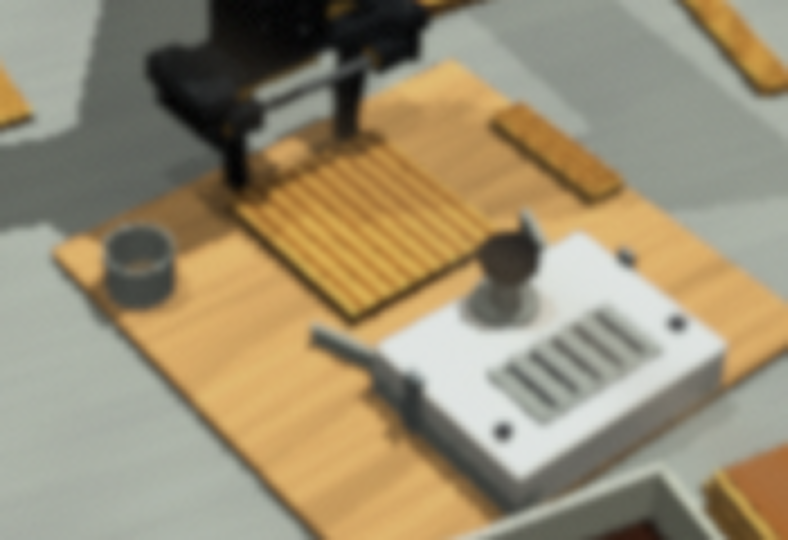

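View pics/t3.png

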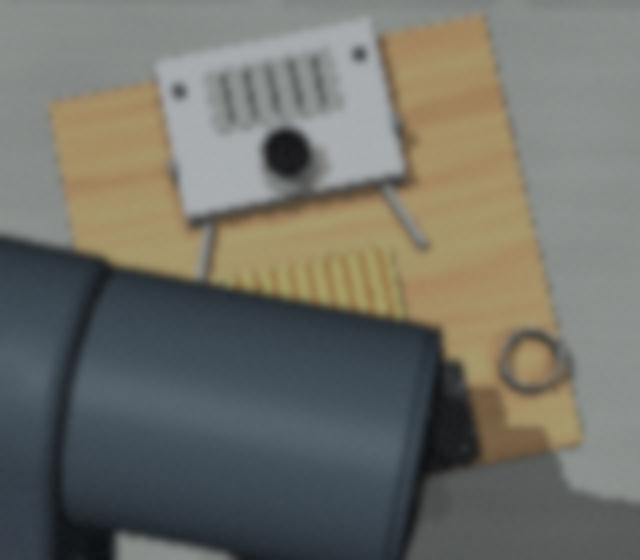

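```bash
python3 - <<'E'
from fit import *
C=lambda l:[(a/4.5+260-.39,b/4.5+175-.39) for a,b in l]
def R(q):
    c,s=np.cos(A),np.sin(A);d=q[:2]-P
    print('rel mm',1e3*(c*d[0]+s*d[1]),1e3*(-s*d[0]+c*d[1]),np.degrees(q[2]-A))
q,r=fit([(-.07,-.065,.026),(.07,-.065,.026),(.07,.065,.026),(-.07,.065,.026)],C([(233,203),(349,314),(495,237),(378,137)]),[.56,.04,.25],'scene');print(q,r);R(q)
# top: front right corner
D=lambda l:[(a/4+230-.375,b/4+95-.375) for a,b in l]
w=ray('top',D([(395,246),(404,318),(225,284)]),.026)
for x in w:
    c,s=np.cos(A),np.sin(A);d=x[:2]-P;print(1e3*(c*d[0]+s*d[1]),1e3*(-s*d[0]+c*d[1]))
E
```

```text
[0.57518815 0.0386279  0.18654709] [[-1.5, -0.8], [-0.2, 1.0], [2.0, 0.5], [-0.3, -1.3]]
rel mm -115.62853573625128 -0.5463809456709503 -1.7161754612508104
-48.44666280049218 -66.97467695623237
-106.35904222015738 -61.88897286729436
-50.82339985424786 69.19839805599352
```

Request:
apply_moves(steps=[{"x": 3.0, "y": 0.65, "z": 0, "spin": 0}, {"x": 3.0, "y": 0.65, "z": 0, "spin": 0}, {"x": 3.0, "y": 0.65, "z": 0, "spin": 0}, {"x": 3.0, "y": 0.65, "z": 0, "spin": 0}, {"x": 3.0, "y": 0.65, "z": 0, "spin": 0}, {"x": 3.0, "y": 0.65, "z": 0, "spin": 0}, {"x": 3.0, "y": 0.65, "z": 0, "spin": 0}, {"x": 3.0, "y": 0.65, "z": 0, "spin": 0}, {"x": 2, "y": 0.43, "z": 0, "spin": 0}, {"x": 2, "y": 0.43, "z": 0, "spin": 0}])

```text
time_s: 6.0
position: [0.5215, 0.0301, 0.0242]
tcp_rot: [[-0.217, 0.051, -0.975], [0.976, -0.0, -0.217], [-0.011, -0.999, -0.049]]
force: [-1.3, -0.6, 1.2]
opening: 1.0
```

```bash
python3 - <<'E'
from fit import *
rel()
im=imaging.capture('scene');save(cv2.resize(im[185:305,270:445],None,fx=4.5,fy=4.5,interpolation=cv2.INTER_CUBIC),'s4.png')
im=imaging.capture('top');save(cv2.resize(im[95:235,230:390],None,fx=4,fy=4,interpolation=cv2.INTER_CUBIC),'t4.png')
E
```

```text
t 6.0 rel mm [-169.9    2.7   24.2] F along,lat,z [-1.42 -0.31  1.2 ] yaw err deg 0.11
```

View pics/s4.png

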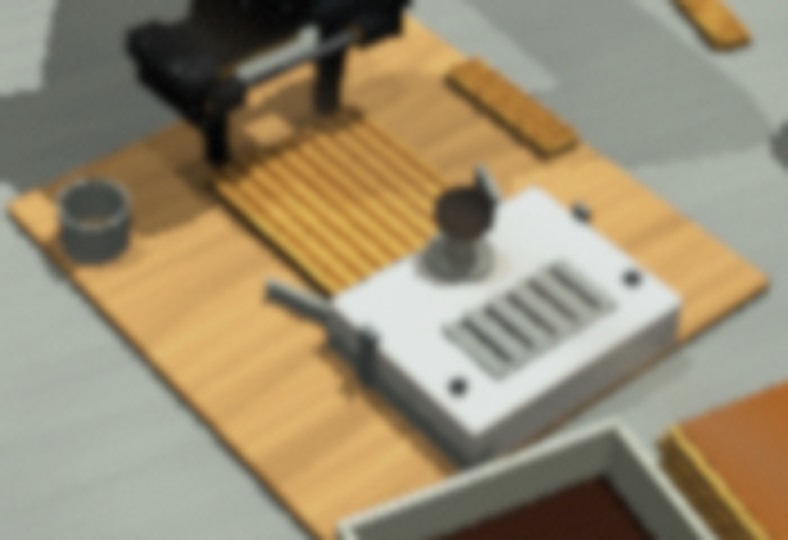

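View pics/t4.png

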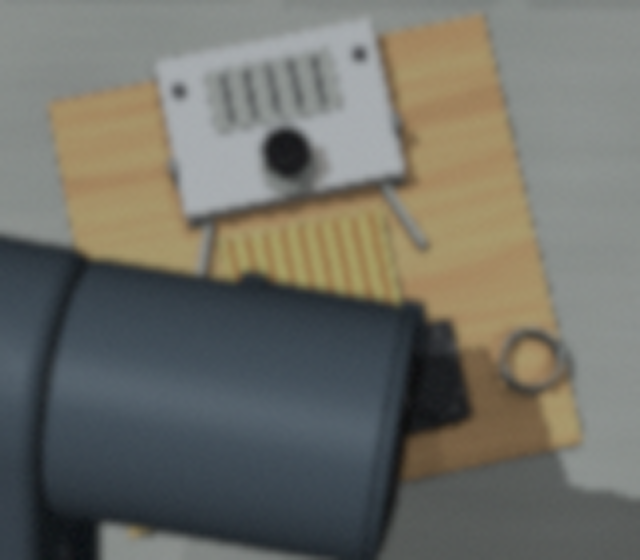

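Request:
apply_moves(steps=[{"x": 2, "y": 0.43, "z": 0, "spin": 0}, {"x": 2, "y": 0.43, "z": 0, "spin": 0}, {"x": 2, "y": 0.43, "z": 0, "spin": 0}, {"x": 2, "y": 0.43, "z": 0, "spin": 0}, {"x": 2, "y": 0.43, "z": 0, "spin": 0}])

```text
time_s: 6.6
position: [0.5318, 0.0324, 0.0241]
tcp_rot: [[-0.217, 0.05, -0.975], [0.976, -0.0, -0.217], [-0.011, -0.999, -0.049]]
force: [-0.5, -0.7, 0.4]
opening: 1.0
```

Request:
apply_moves(steps=[{"x": 1.5, "y": 0.32, "z": 0, "spin": 0}, {"x": 1.5, "y": 0.32, "z": 0, "spin": 0}, {"x": 1.5, "y": 0.32, "z": 0, "spin": 0}, {"x": 1.5, "y": 0.32, "z": 0, "spin": 0}, {"x": 1.5, "y": 0.32, "z": 0, "spin": 0}])

```text
time_s: 7.1
position: [0.54, 0.0342, 0.0241]
tcp_rot: [[-0.217, 0.05, -0.975], [0.976, -0.0, -0.217], [-0.011, -0.999, -0.049]]
force: [-1.9, 0.1, 1.3]
opening: 0.997
```

Request:
apply_moves(steps=[{"x": 1.5, "y": 0.32, "z": 0, "spin": 0}, {"x": 1.5, "y": 0.32, "z": 0, "spin": 0}, {"x": 1.5, "y": 0.32, "z": 0, "spin": 0}])

```text
time_s: 7.4
position: [0.5448, 0.0352, 0.0241]
tcp_rot: [[-0.217, 0.05, -0.975], [0.976, -0.0, -0.217], [-0.011, -0.999, -0.049]]
force: [-0.9, 0.4, -0.4]
opening: 0.998
```

```bash
python3 - <<'E'
from fit import *
rel()
im=imaging.capture('scene');save(cv2.resize(im[185:305,270:445],None,fx=4.5,fy=4.5,interpolation=cv2.INTER_CUBIC),'s5.png')
im=imaging.capture('top');save(cv2.resize(im[95:235,230:390],None,fx=4,fy=4,interpolation=cv2.INTER_CUBIC),'t5.png')
E
```

```text
t 7.4 rel mm [-146.     2.6   24.1] F along,lat,z [-0.75  0.59 -0.4 ] yaw err deg 0.11
```

View pics/t5.png

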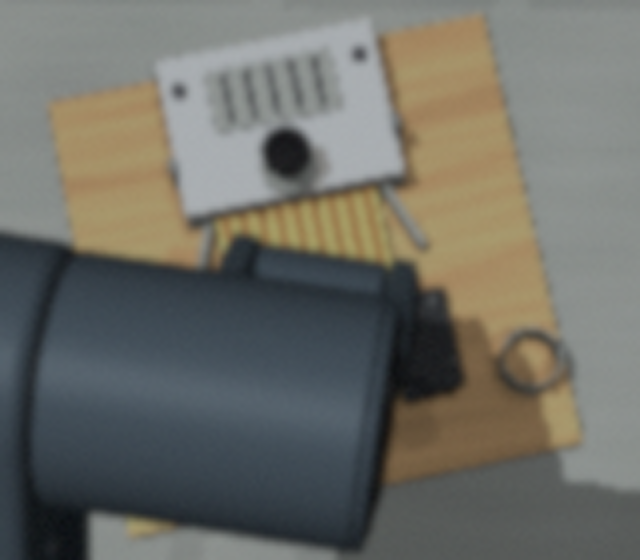

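View pics/s5.png

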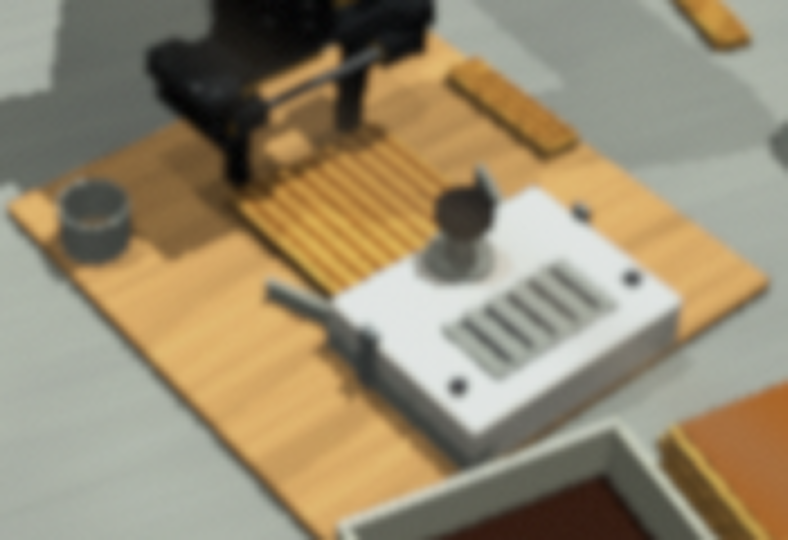

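The sheet's front edge has entered the mouth and forces stay low. I'll continue slowly.

Request:
apply_moves(steps=[{"x": 1.5, "y": 0.32, "z": 0, "spin": 0}, {"x": 1.5, "y": 0.32, "z": 0, "spin": 0}, {"x": 1.5, "y": 0.32, "z": 0, "spin": 0}, {"x": 1.5, "y": 0.32, "z": 0, "spin": 0}, {"x": 1.5, "y": 0.32, "z": 0, "spin": 0}, {"x": 1.5, "y": 0.32, "z": 0, "spin": 0}])

```text
time_s: 8.1
position: [0.5544, 0.0373, 0.0241]
tcp_rot: [[-0.217, 0.05, -0.975], [0.976, -0.0, -0.217], [-0.011, -0.999, -0.048]]
force: [-0.8, -0.2, 1.4]
opening: 0.996
```

Request:
apply_moves(steps=[{"x": 1.5, "y": 0.32, "z": 0, "spin": 0}, {"x": 1.5, "y": 0.32, "z": 0, "spin": 0}, {"x": 1.5, "y": 0.32, "z": 0, "spin": 0}, {"x": 1.5, "y": 0.32, "z": 0, "spin": 0}, {"x": 1.5, "y": 0.32, "z": 0, "spin": 0}, {"x": 1.5, "y": 0.32, "z": 0, "spin": 0}])

```text
time_s: 8.7
position: [0.5642, 0.0394, 0.0241]
tcp_rot: [[-0.217, 0.05, -0.975], [0.976, -0.0, -0.217], [-0.011, -0.999, -0.048]]
force: [-0.5, -0.7, 0.7]
opening: 1.006
```

Request:
apply_moves(steps=[{"x": 1.5, "y": 0.32, "z": 0, "spin": 0}, {"x": 1.5, "y": 0.32, "z": 0, "spin": 0}, {"x": 1.5, "y": 0.32, "z": 0, "spin": 0}])

```text
time_s: 9.0
position: [0.5691, 0.0404, 0.0241]
tcp_rot: [[-0.217, 0.05, -0.975], [0.976, -0.0, -0.217], [-0.011, -0.999, -0.048]]
force: [-0.8, 0.0, 0.7]
opening: 1.0
```

Request:
apply_moves(steps=[{"x": 1, "y": 0.22, "z": 0, "spin": 0}, {"x": 1, "y": 0.22, "z": 0, "spin": 0}, {"x": 1, "y": 0.22, "z": 0, "spin": 0}])

```text
time_s: 9.3
position: [0.5725, 0.0412, 0.024]
tcp_rot: [[-0.217, 0.05, -0.975], [0.976, -0.0, -0.217], [-0.011, -0.999, -0.048]]
force: [-0.6, -1.5, 0.0]
opening: 1.0
```

```bash
python3 -c "
from fit import *
rel()"
```

```text
t 9.3 rel mm [-117.8    2.5   24. ] F along,lat,z [-0.88 -1.33  0.01] yaw err deg 0.11
```

Now I feel for the stop in 1 mm rows, two per call.

Request:
apply_moves(steps=[{"x": 1, "y": 0.22, "z": 0, "spin": 0}, {"x": 1, "y": 0.22, "z": 0, "spin": 0}])

```text
time_s: 9.5
position: [0.5746, 0.0416, 0.024]
tcp_rot: [[-0.217, 0.05, -0.975], [0.976, -0.0, -0.217], [-0.011, -0.999, -0.048]]
force: [-0.6, 0.3, 0.9]
opening: 0.997
```

Request:
apply_moves(steps=[{"x": 1, "y": 0.22, "z": 0, "spin": 0}, {"x": 1, "y": 0.22, "z": 0, "spin": 0}])

```text
time_s: 9.7
position: [0.5767, 0.0421, 0.024]
tcp_rot: [[-0.217, 0.049, -0.975], [0.976, -0.0, -0.217], [-0.011, -0.999, -0.048]]
force: [-1.3, -0.0, 0.2]
opening: 0.999
```

Request:
apply_moves(steps=[{"x": 1, "y": 0.22, "z": 0, "spin": 0}, {"x": 1, "y": 0.22, "z": 0, "spin": 0}])

```text
time_s: 9.9
position: [0.5789, 0.0426, 0.024]
tcp_rot: [[-0.217, 0.049, -0.975], [0.976, -0.0, -0.217], [-0.011, -0.999, -0.048]]
force: [-0.3, -0.0, 1.5]
opening: 1.003
```

Request:
apply_moves(steps=[{"x": 1, "y": 0.22, "z": 0, "spin": 0}, {"x": 1, "y": 0.22, "z": 0, "spin": 0}])

```text
time_s: 10.1
position: [0.581, 0.0431, 0.024]
tcp_rot: [[-0.217, 0.049, -0.975], [0.976, -0.0, -0.217], [-0.011, -0.999, -0.048]]
force: [-1.4, 0.1, 0.2]
opening: 1.0
```

Request:
apply_moves(steps=[{"x": 1, "y": 0.22, "z": 0, "spin": 0}, {"x": 1, "y": 0.22, "z": 0, "spin": 0}])

```text
time_s: 10.3
position: [0.5832, 0.0436, 0.024]
tcp_rot: [[-0.217, 0.049, -0.975], [0.976, -0.0, -0.217], [-0.011, -0.999, -0.048]]
force: [-0.4, 0.1, 1.1]
opening: 1.0
```

Request:
apply_moves(steps=[{"x": 1, "y": 0.22, "z": 0, "spin": 0}, {"x": 1, "y": 0.22, "z": 0, "spin": 0}])

```text
time_s: 10.5
position: [0.5854, 0.0441, 0.024]
tcp_rot: [[-0.217, 0.049, -0.975], [0.976, -0.0, -0.217], [-0.011, -0.999, -0.048]]
force: [-1.0, -0.4, -0.1]
opening: 1.001
```

Request:
apply_moves(steps=[{"x": 1, "y": 0.22, "z": 0, "spin": 0}, {"x": 1, "y": 0.22, "z": 0, "spin": 0}])

```text
time_s: 10.7
position: [0.5875, 0.0445, 0.024]
tcp_rot: [[-0.217, 0.049, -0.975], [0.976, -0.0, -0.217], [-0.011, -0.999, -0.048]]
force: [-0.2, -0.4, 0.9]
opening: 0.998
```

Request:
apply_moves(steps=[{"x": 1, "y": 0.22, "z": 0, "spin": 0}, {"x": 1, "y": 0.22, "z": 0, "spin": 0}])

```text
time_s: 10.9
position: [0.5897, 0.045, 0.024]
tcp_rot: [[-0.217, 0.049, -0.975], [0.976, -0.0, -0.217], [-0.011, -0.999, -0.048]]
force: [-0.9, -0.3, -0.7]
opening: 0.999
```

Request:
apply_moves(steps=[{"x": 1, "y": 0.22, "z": 0, "spin": 0}, {"x": 1, "y": 0.22, "z": 0, "spin": 0}])

```text
time_s: 11.1
position: [0.5919, 0.0455, 0.024]
tcp_rot: [[-0.217, 0.049, -0.975], [0.976, -0.0, -0.217], [-0.011, -0.999, -0.048]]
force: [-0.5, 0.1, 0.4]
opening: 0.996
```

Request:
apply_moves(steps=[{"x": 1, "y": 0.22, "z": 0, "spin": 0}, {"x": 1, "y": 0.22, "z": 0, "spin": 0}])

```text
time_s: 11.3
position: [0.594, 0.046, 0.024]
tcp_rot: [[-0.217, 0.049, -0.975], [0.976, -0.0, -0.217], [-0.011, -0.999, -0.048]]
force: [-0.2, -1.1, 0.6]
opening: 0.997
```

```bash
python3 - <<'E'
from fit import *
rel()
im=imaging.capture('scene');save(cv2.resize(im[185:305,270:445],None,fx=4.5,fy=4.5,interpolation=cv2.INTER_CUBIC),'s6.png')
E
```

```text
t 11.3 rel mm [-95.6   2.6  24. ] F along,lat,z [-0.45 -1.08  0.64] yaw err deg 0.11
```

View pics/s6.png

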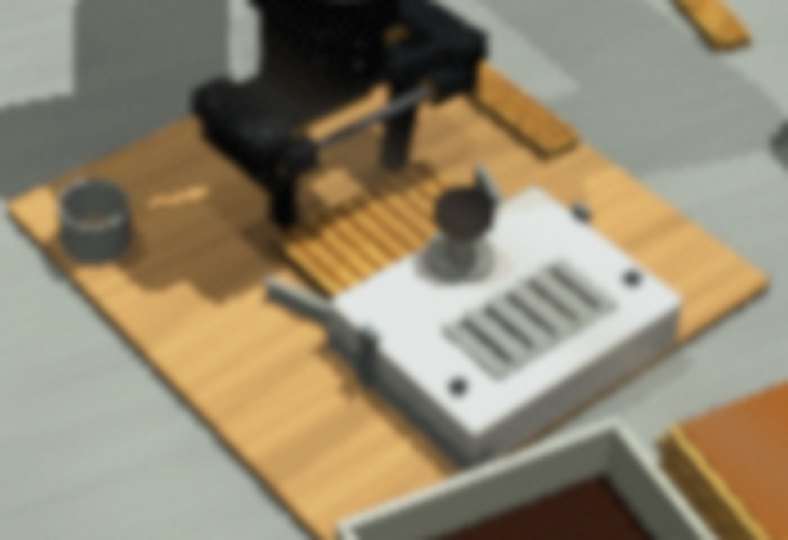

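The sheet is moving squarely and lying flat, with its rear right corner at crop (283,240). I carry on.

Request:
apply_moves(steps=[{"x": 1, "y": 0.22, "z": 0, "spin": 0}, {"x": 1, "y": 0.22, "z": 0, "spin": 0}])

```text
time_s: 11.55
position: [0.5964, 0.0465, 0.024]
tcp_rot: [[-0.217, 0.05, -0.975], [0.976, -0.0, -0.217], [-0.011, -0.999, -0.048]]
force: [-0.4, 0.1, 1.2]
opening: 0.999
```

Request:
apply_moves(steps=[{"x": 1, "y": 0.22, "z": 0, "spin": 0}, {"x": 1, "y": 0.22, "z": 0, "spin": 0}])

```text
time_s: 11.75
position: [0.598, 0.0469, 0.0239]
tcp_rot: [[-0.217, 0.048, -0.975], [0.976, -0.0, -0.217], [-0.011, -0.999, -0.047]]
force: [-2.2, -1.4, 2.2]
opening: 0.999
```

Request:
apply_moves(steps=[{"x": 1, "y": 0.22, "z": 0, "spin": 0}, {"x": 1, "y": 0.22, "z": 0, "spin": 0}])

```text
time_s: 11.95
position: [0.598, 0.047, 0.0237]
tcp_rot: [[-0.217, 0.043, -0.975], [0.976, -0.001, -0.217], [-0.01, -0.999, -0.042]]
force: [-3.6, -2.5, 2.7]
opening: 0.998
```

Request:
apply_moves(steps=[{"x": 1, "y": 0.22, "z": 0, "spin": 0}, {"x": 1, "y": 0.22, "z": 0, "spin": 0}])

```text
time_s: 12.15
position: [0.598, 0.0471, 0.0235]
tcp_rot: [[-0.217, 0.039, -0.975], [0.976, -0.001, -0.217], [-0.009, -0.999, -0.038]]
force: [-4.5, -2.3, 3.0]
opening: 1.002
```

Request:
apply_moves(steps=[{"x": 1, "y": 0.22, "z": 0.4, "spin": 0}, {"x": 1, "y": 0.22, "z": 0.4, "spin": 0}])

```text
time_s: 12.35
position: [0.5981, 0.0473, 0.0236]
tcp_rot: [[-0.217, 0.034, -0.976], [0.976, -0.001, -0.217], [-0.008, -0.999, -0.033]]
force: [-3.7, -2.4, 1.9]
opening: 1.002
```

Request:
apply_moves(steps=[{"x": 1, "y": 0.22, "z": 0.4, "spin": 0}, {"x": 1, "y": 0.22, "z": 0.4, "spin": 0}])

```text
time_s: 12.55
position: [0.5982, 0.0474, 0.0237]
tcp_rot: [[-0.217, 0.03, -0.976], [0.976, -0.001, -0.217], [-0.008, -1.0, -0.029]]
force: [-4.5, -2.3, 1.6]
opening: 0.999
```

Request:
apply_moves(steps=[{"x": 1.5, "y": 0.33, "z": 0.3, "spin": 0}, {"x": 1.5, "y": 0.33, "z": 0.3, "spin": 0}])

```text
time_s: 12.75
position: [0.5991, 0.0476, 0.0237]
tcp_rot: [[-0.217, 0.025, -0.976], [0.976, -0.002, -0.217], [-0.007, -1.0, -0.024]]
force: [-3.3, -2.9, 2.2]
opening: 0.997
```

Request:
apply_moves(steps=[{"x": 1.5, "y": 0.33, "z": 0.3, "spin": 0}, {"x": 1.5, "y": 0.33, "z": 0.3, "spin": 0}])

```text
time_s: 12.95
position: [0.6, 0.0478, 0.0238]
tcp_rot: [[-0.217, 0.02, -0.976], [0.976, -0.002, -0.217], [-0.007, -1.0, -0.019]]
force: [-4.9, -2.3, 2.6]
opening: 1.0
```

Request:
apply_moves(steps=[{"x": 1.5, "y": 0.33, "z": 0.3, "spin": 0}, {"x": 1.5, "y": 0.33, "z": 0.3, "spin": 0}, {"x": 1.5, "y": 0.33, "z": 0.3, "spin": 0}])

```text
time_s: 13.25
position: [0.6015, 0.0481, 0.0239]
tcp_rot: [[-0.217, 0.012, -0.976], [0.976, -0.003, -0.217], [-0.006, -1.0, -0.011]]
force: [-4.8, -2.9, 2.7]
opening: 1.001
```

Request:
apply_moves(steps=[{"x": 1.5, "y": 0.33, "z": 0.3, "spin": 0}, {"x": 1.5, "y": 0.33, "z": 0.3, "spin": 0}, {"x": 1.5, "y": 0.33, "z": 0.3, "spin": 0}])

```text
time_s: 13.55
position: [0.6028, 0.0485, 0.024]
tcp_rot: [[-0.216, 0.004, -0.976], [0.976, -0.004, -0.217], [-0.005, -1.0, -0.003]]
force: [-5.4, -3.6, 3.2]
opening: 0.997
```

Request:
apply_moves(steps=[{"x": 1.5, "y": 0.33, "z": 0.3, "spin": 0}, {"x": 1.5, "y": 0.33, "z": 0.3, "spin": 0}, {"x": 1.5, "y": 0.33, "z": 0.3, "spin": 0}])

```text
time_s: 13.85
position: [0.6042, 0.0488, 0.0241]
tcp_rot: [[-0.217, -0.003, -0.976], [0.976, -0.005, -0.216], [-0.004, -1.0, 0.005]]
force: [-5.4, -2.9, 1.8]
opening: 1.001
```

Request:
apply_moves(steps=[{"x": 1.5, "y": 0.33, "z": 0.2, "spin": 0}, {"x": 1.5, "y": 0.33, "z": 0.2, "spin": 0}])

```text
time_s: 14.05
position: [0.605, 0.049, 0.0241]
tcp_rot: [[-0.217, -0.009, -0.976], [0.976, -0.006, -0.217], [-0.004, -1.0, 0.01]]
force: [-5.3, -3.4, 2.5]
opening: 1.003
```

Request:
apply_moves(steps=[{"x": 1.5, "y": 0.33, "z": 0.2, "spin": 0}, {"x": 1.5, "y": 0.33, "z": 0.2, "spin": 0}])

```text
time_s: 14.25
position: [0.6058, 0.0492, 0.0241]
tcp_rot: [[-0.217, -0.014, -0.976], [0.976, -0.007, -0.217], [-0.003, -1.0, 0.015]]
force: [-4.8, -2.8, 2.0]
opening: 0.999
```

Request:
apply_moves(steps=[{"x": 1.5, "y": 0.33, "z": 0.2, "spin": 0}, {"x": 1.5, "y": 0.33, "z": 0.2, "spin": 0}])

```text
time_s: 14.45
position: [0.606, 0.0492, 0.0242]
tcp_rot: [[-0.217, -0.021, -0.976], [0.976, -0.008, -0.217], [-0.003, -1.0, 0.022]]
force: [-5.8, -3.4, 4.1]
opening: 1.001
```

Request:
apply_moves(steps=[{"x": 2, "y": 0.43, "z": 0.2, "spin": 0}, {"x": 2, "y": 0.43, "z": 0.2, "spin": 0}])

```text
time_s: 14.65
position: [0.606, 0.0492, 0.0242]
tcp_rot: [[-0.217, -0.031, -0.976], [0.976, -0.009, -0.217], [-0.002, -0.999, 0.032]]
force: [-6.9, -3.3, 5.0]
opening: 1.002
```

Request:
apply_moves(steps=[{"x": 2, "y": 0.43, "z": 0.2, "spin": 0}, {"x": 2, "y": 0.43, "z": 0.2, "spin": 0}])

```text
time_s: 14.85
position: [0.606, 0.0492, 0.0243]
tcp_rot: [[-0.217, -0.04, -0.975], [0.976, -0.011, -0.217], [-0.002, -0.999, 0.041]]
force: [-6.6, -3.1, 3.8]
opening: 1.002
```

Request:
apply_moves(steps=[{"x": 2.6, "y": 0.56, "z": 0.2, "spin": 0}, {"x": 2.6, "y": 0.56, "z": 0.2, "spin": 0}])

```text
time_s: 15.05
position: [0.6061, 0.0492, 0.0244]
tcp_rot: [[-0.218, -0.052, -0.975], [0.976, -0.012, -0.217], [-0.001, -0.999, 0.054]]
force: [-7.2, -3.5, 5.2]
opening: 1.001
```

Request:
apply_moves(steps=[{"x": -2, "y": -0.43, "z": 0, "spin": 0}, {"x": -4, "y": -0.86, "z": 0, "spin": 0}, {"x": -4, "y": -0.86, "z": 0, "spin": 0}, {"x": -8, "y": -1.7, "z": 0, "spin": 0}, {"x": -8, "y": -1.7, "z": 5, "spin": 0}])

```text
time_s: 15.55
position: [0.585, 0.0444, 0.0296]
tcp_rot: [[-0.218, -0.039, -0.975], [0.976, -0.011, -0.218], [-0.003, -0.999, 0.04]]
force: [-0.7, 0.6, 0.5]
opening: 0.994
```

```bash
python3 - <<'E'
from fit import *
rel()
im=imaging.capture('scene');save(cv2.resize(im[185:305,270:445],None,fx=4.5,fy=4.5,interpolation=cv2.INTER_CUBIC),'s7.png')
E
```

```text
t 15.55 rel mm [-104.8    3.    29.6] F along,lat,z [-0.57  0.72  0.54] yaw err deg 0.17
```

View pics/s7.png

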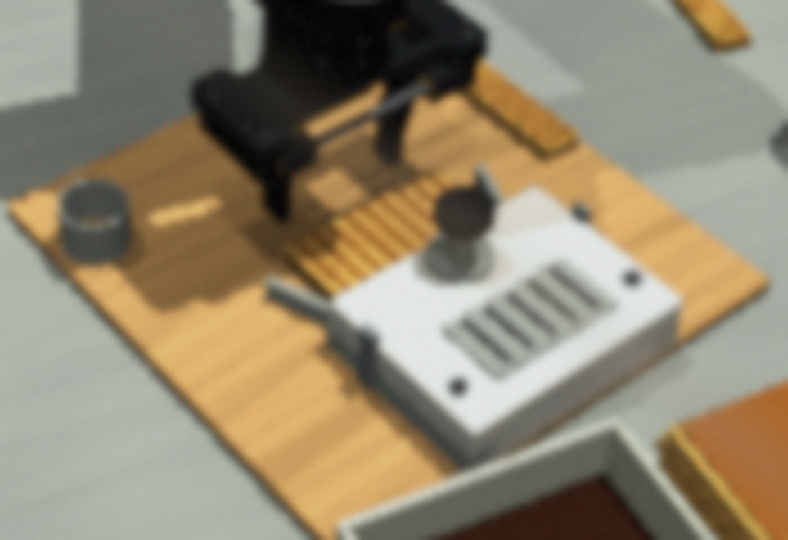

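Request:
apply_moves(steps=[{"x": 0, "y": 0, "z": 25, "spin": 0}, {"x": 0, "y": 0, "z": 35, "spin": 0}, {"x": 0, "y": 0, "z": 35, "spin": 0}, {"x": 0, "y": 0, "z": 25, "spin": 0}, {"x": 0, "y": 0, "z": 0, "spin": 0}, {"x": 0, "y": 0, "z": 0, "spin": 0}], grip=0)

```text
time_s: 16.2
position: [0.5806, 0.0443, 0.1554]
tcp_rot: [[-0.217, -0.04, -0.975], [0.976, -0.011, -0.217], [-0.002, -0.999, 0.041]]
force: [0.3, -0.1, -0.2]
opening: 0.538
```

Request:
apply_moves(steps=[{"x": 30, "y": 6, "z": 0, "spin": 0}, {"x": 30, "y": 6, "z": 0, "spin": 0}, {"x": 30, "y": 6, "z": 0, "spin": 0}, {"x": 15, "y": 3, "z": 0, "spin": 0}, {"x": 0, "y": 0, "z": 0, "spin": 0}])

```text
time_s: 16.7
position: [0.6829, 0.0661, 0.1478]
tcp_rot: [[-0.216, -0.054, -0.975], [0.976, -0.009, -0.216], [0.003, -0.999, 0.054]]
force: [-0.0, 0.1, -0.4]
opening: 0.086
```

Request:
apply_moves(steps=[{"x": 17, "y": 2, "z": 0, "spin": 0}, {"x": 10, "y": 1, "z": -10, "spin": 0}, {"x": 0, "y": 0, "z": -10, "spin": 0}, {"x": 0, "y": 0, "z": 0, "spin": 0}])

```text
time_s: 17.1
position: [0.704, 0.069, 0.1201]
tcp_rot: [[-0.216, -0.068, -0.974], [0.976, -0.009, -0.216], [0.006, -0.998, 0.068]]
force: [-0.5, -0.5, 0.2]
opening: 0.004
```

```bash
python3 - <<'E'
from fit import *
rel();s=read_state();print(s['position'],s['tcp_rot'][:,1] if hasattr(s['tcp_rot'],'shape') else '')
im=imaging.capture('scene');save(cv2.resize(im[165:285,285:460],None,fx=4.5,fy=4.5,interpolation=cv2.INTER_CUBIC),'s8.png')
E
```

```text
t 17.1 rel mm [ 16.7   1.4 120.1] F along,lat,z [-0.56 -0.42  0.18] yaw err deg 0.05
[0.70402027 0.06895914 0.12012033] [-0.06787082 -0.00876307 -0.99765563]
```

View pics/s8.png

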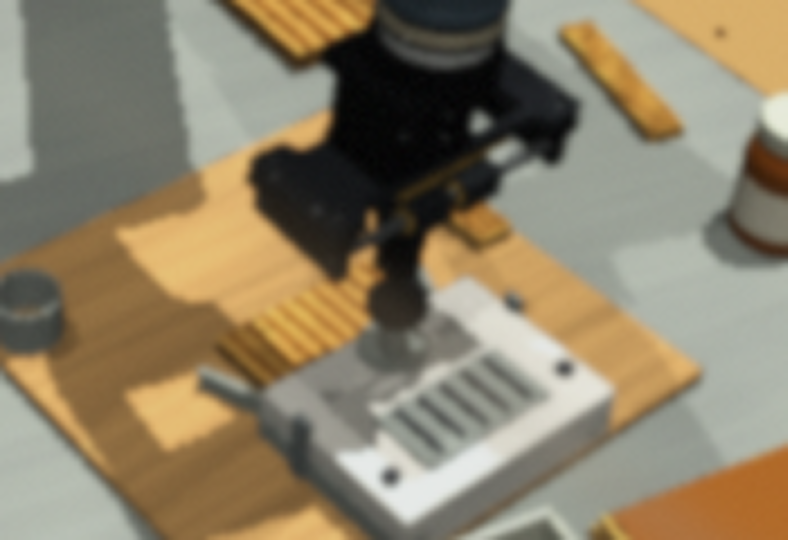

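Request:
apply_moves(steps=[{"x": 6, "y": 0, "z": -5, "spin": 0}, {"x": 0, "y": 0, "z": -4, "spin": 0}, {"x": 0, "y": 0, "z": 0, "spin": 0}])

```text
time_s: 17.45
position: [0.7092, 0.0687, 0.1111]
tcp_rot: [[-0.215, -0.069, -0.974], [0.976, -0.009, -0.215], [0.006, -0.998, 0.069]]
force: [-0.6, 0.4, -0.5]
opening: -0.0
```

Request:
apply_moves(steps=[{"x": 0, "y": 0, "z": -2, "spin": 0}, {"x": 0, "y": 0, "z": -2, "spin": 0}])

```text
time_s: 17.65
position: [0.7094, 0.0686, 0.1076]
tcp_rot: [[-0.215, -0.068, -0.974], [0.977, -0.009, -0.215], [0.006, -0.998, 0.068]]
force: [-0.5, 0.6, -0.3]
opening: 0.001
```

Request:
apply_moves(steps=[{"x": 0, "y": 0, "z": -1.5, "spin": 0}, {"x": 0, "y": 0, "z": -1.5, "spin": 0}, {"x": 0, "y": 0, "z": -1.5, "spin": 0}])

```text
time_s: 17.95
position: [0.7095, 0.0686, 0.105]
tcp_rot: [[-0.216, -0.067, -0.974], [0.976, -0.009, -0.215], [0.005, -0.998, 0.067]]
force: [-2.5, -0.4, 3.5]
opening: 0.006
```

Request:
apply_moves(steps=[{"x": 0, "y": 0, "z": -1.5, "spin": 0}, {"x": 0, "y": 0, "z": -1.5, "spin": 0}, {"x": 0, "y": 0, "z": -1.5, "spin": 0}])

```text
time_s: 18.25
position: [0.7095, 0.0686, 0.1014]
tcp_rot: [[-0.216, -0.066, -0.974], [0.976, -0.009, -0.216], [0.005, -0.998, 0.067]]
force: [-1.2, 0.6, 3.3]
opening: 0.008
```

Request:
apply_moves(steps=[{"x": 0, "y": 0, "z": -1.5, "spin": 0}, {"x": 0, "y": 0, "z": -1.5, "spin": 0}])

```text
time_s: 18.45
position: [0.7095, 0.0686, 0.0982]
tcp_rot: [[-0.216, -0.066, -0.974], [0.976, -0.009, -0.216], [0.005, -0.998, 0.067]]
force: [-0.5, -0.0, 3.3]
opening: 0.01
```

Request:
apply_moves(steps=[{"x": 0, "y": 0, "z": -1.5, "spin": 0}, {"x": 0, "y": 0, "z": -1.5, "spin": 0}])

```text
time_s: 18.65
position: [0.7096, 0.0686, 0.0957]
tcp_rot: [[-0.216, -0.066, -0.974], [0.976, -0.009, -0.216], [0.005, -0.998, 0.067]]
force: [-3.8, 0.0, 12.3]
opening: 0.007
```

Request:
apply_moves(steps=[{"x": 0, "y": 0, "z": -1.2, "spin": 0}, {"x": 0, "y": 0, "z": -1.2, "spin": 0}])

```text
time_s: 18.85
position: [0.7096, 0.0686, 0.0958]
tcp_rot: [[-0.216, -0.066, -0.974], [0.976, -0.01, -0.216], [0.005, -0.998, 0.067]]
force: [-2.9, -0.6, 8.0]
opening: 0.004
```

The clamp came up solid. I retreat straight up, then check.

Request:
apply_moves(steps=[{"x": 0, "y": 0, "z": 3, "spin": 0}, {"x": 0, "y": 0, "z": 10, "spin": 0}, {"x": 0, "y": 0, "z": 30, "spin": 0}, {"x": -25, "y": 0, "z": 30, "spin": 0}, {"x": -40, "y": 0, "z": 10, "spin": 0}, {"x": -40, "y": 15, "z": 0, "spin": 0}, {"x": -40, "y": 25, "z": 0, "spin": 0}, {"x": -40, "y": 25, "z": 0, "spin": 0}, {"x": -20, "y": 40, "z": 0, "spin": 0}, {"x": 0, "y": 40, "z": 0, "spin": 0}, {"x": 0, "y": 40, "z": 0, "spin": 0}, {"x": 0, "y": 0, "z": 0, "spin": 0}])

```text
time_s: 20.05
position: [0.4996, 0.2567, 0.1809]
tcp_rot: [[-0.21, -0.056, -0.976], [0.978, -0.008, -0.209], [0.004, -0.998, 0.056]]
force: [0.7, -1.3, -0.1]
opening: 0.008
```

```bash
python3 - <<'E'
from fit import *
rel()
im=imaging.capture('scene');save(cv2.resize(im[185:305,270:445],None,fx=4.5,fy=4.5,interpolation=cv2.INTER_CUBIC),'s9.png')
im=imaging.capture('top');save(im,'t9.png')
E
```

```text
t 20.05 rel mm [-142.6  228.7  180.9] F along,lat,z [ 0.37 -1.45 -0.12] yaw err deg -0.3
```

View pics/s9.png

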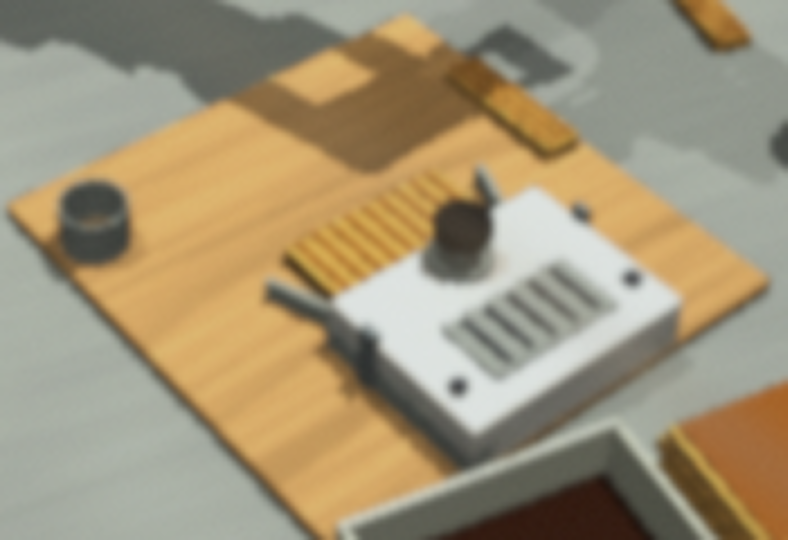

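View pics/t9.png

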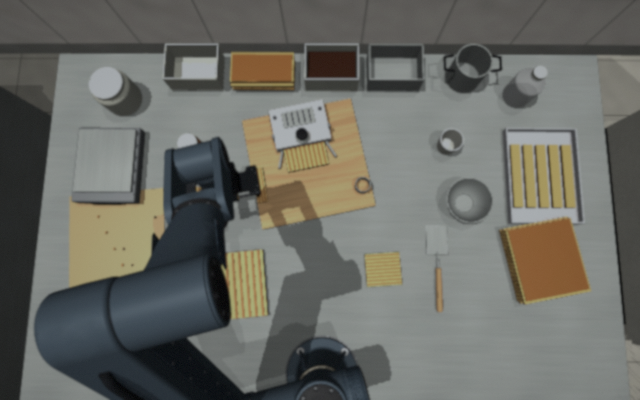

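```bash
python3 - <<'E'
from fit import *
C=lambda l:np.array([(a/4.5+270-.39,b/4.5+185-.39) for a,b in l])
c,s=np.cos(A),np.sin(A)
for x in ray('scene',C([(285,254),(434,175)]),.026):
    d=x[:2]-P;print(1e3*(c*d[0]+s*d[1]),1e3*(-s*d[0]+c*d[1]))
for z in(.098,.087): print(proj('scene',[P[0]+.022*c,P[1]+.022*s,z]))
print(C([(465,213),(463,228)]))
job.hand_in()
E
```

```text
-68.38783400264613 -65.93676693643077
-67.9776381209316 61.76034765934216
[[373.02952737 230.69232719]]
[[372.69325739 233.63591696]]
[[372.94333333 231.94333333]
 [372.49888889 235.27666667]]
the job is handed in; nothing more can be done
```

The sheet is pushed fully home in the press, the clamp is down on it, and the job is handed in at about 20 s of the 69 s allowed. I received no verdict.

- **Sheet:** I pushed the middle-sized sheet on the feed board with both open fingers. I met the stop with the finger at x ≈ -91 mm in the press frame. It gave way at about 5–6 N for about 8 mm, then came up solid. At up to about 8 N it moved no further. The last view shows the sheet square in the slot.
- **Clamp:** with the jaws shut I pressed the button. It moved at about 3.5 N for about 10 mm, then came up solid, with a peak of 12 N. It stayed down after I withdrew: it sits 3.3 px lower in the picture, and 2.9 px is what 11 mm would give.
- **Other things:** the cutter, the strip on the board and everything else still visible looked unmoved. The arm hid the jar and the strip on the table in the last top view. The gripper ended clear of everything.
- **Disagreement:** the pictures put the sheet's rear edge at about 68 mm out of the mouth, against about 74 mm worked out from the finger position. Both lie within the expected 64–94 mm. I went by the feel of the stop, and the fingers may be slightly thicker than I assumed.

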